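Cover the food: garlic baker, butter dish and sugar bowl

TASK

Put the food away under its covers: set the garlic bulb upright in the middle of the round terracotta dish and put the terracotta bell over it, set the cream cover square on the butter dish, and put the blue lid on the sugar bowl. Every cover must sit fully home in or on its own dish, and the glass tumbler must stay where it stands.

Things in the scene. Friction and masses are not known exactly. Their poses are not given: they have to be found in the camera images.
- garlic: Loose whole garlic bulb, pale pink-white, 60 mm across and 59 mm high, 0.04 kg, standing with its stem up. Origin: centre of its underside; z up. It is widest about 25 mm above its underside and tapers to the stem; grip it across the body, any way round, fingertips about 11 mm above its underside.
- garlic_dish: Fixed round terracotta saucer of the garlic baker, 114 mm across and 14 mm high. Origin: centre of its underside; z up. Its flat inner floor is 6 mm above the origin and about 94 mm across, inside a sloping rim whose top is 14 mm high.
- garlic_bell: Loose terracotta bell, open below, 84 mm across, wall 4 mm, 62 mm high inside; 0.22 kg. Origin: centre of its lower edge; z up. Shoulder 66 mm up; on it a round knob of 24 mm diameter, 66 to 92 mm up (pinch it, fingertips 3 mm above the shoulder). Home: its foot on the floor of the terracotta dish, inside the rim, origin 6 mm above the dish's.
- butter_dish: Fixed rectangular cream butter dish, 114 mm along x, 80 mm along y, 14 mm high. Origin: centre of its underside; z up. Its floor is 6 mm above the origin, 104 x 70 mm inside the upright rim; a yellow piece of butter 66 x 34 mm is fixed in the middle, its top 34 mm up.
- butter_cover: Loose cream butter cover, open below, 92 mm along x, 58 mm along y, wall 4 mm, 44 mm high; 0.2 kg. Origin: centre of its lower edge; z up. Bar handle along x on top, 42 mm long, 16 mm wide, 52 to 70 mm up, on a narrower foot (pinch across its width, fingertips 3 mm above the top). Home: inside the butter dish's rim, long sides parallel (either way), origin 6 mm above the dish's.
- sugar_bowl: Fixed round blue sugar bowl with white sugar cubes in it, 89 mm across, 58 mm high. Origin: centre of its underside; z up. Open mouth 78 mm across inside at the rim, 58 mm above the origin; the cubes stay below 34 mm.
- sugar_lid: Loose blue lid of the sugar bowl: a disc of 90 mm diameter over a white tapering plug 10 mm deep (66 mm across at the disc, 50 mm below); 0.12 kg. Origin: centre of the plug's underside; z up. Disc 10 to 20 mm up; round knob of 24 mm diameter, top 43.5 mm up (pinch it, fingertips 2 mm above the disc). Home: disc on the bowl's rim, plug in the mouth, origin 48 mm above the bowl's.
- tumbler: Bystander: small clear glass tumbler, 49 mm across, 62 mm high, standing loose among the things. Origin: centre of its underside. To be left alone.

How it is judged (in metres and radians):
On the way, in this order (a step that is already met when the one before it is completed fails the run):
1. the garlic stands in the terracotta dish (horizontal distance between garlic and garlic_dish below 0.015 m and z of garlic in the frame of garlic_dish between 0.001 and 0.011 m and angle between garlic's own z axis and vertical below 0.35 rad and linear speed of garlic below 0.05 m/s), for 0.2 s.
2. the terracotta bell covers it, home in the dish (horizontal distance between garlic and garlic_dish below 0.015 m and z of garlic in the frame of garlic_dish between 0.001 and 0.011 m and angle between garlic's own z axis and vertical below 0.35 rad and horizontal distance between garlic_bell and garlic_dish below 0.011 m and z of garlic_bell in the frame of garlic_dish between 0.002 and 0.01 m and angle between garlic_bell's own z axis and vertical below 0.08 rad), for 0.2 s.
At the end, for the whole second after the job is handed in: Garlic on the terracotta dish floor (15 mm off centre at most, leaning under 20 degrees), under the bell; bell (11 mm), cream cover (10 mm, sides parallel within 11 degrees) and blue lid (10 mm) level and home on their dishes to 4 mm in height; all released and at rest (all of step 2 and horizontal distance between butter_cover and butter_dish below 0.01 m and z of butter_cover in the frame of butter_dish between 0.002 and 0.01 m and angle between each of butter_cover, sugar_lid's own z axis and vertical below 0.08 rad and angle between the x axis of butter_cover and the x axis of butter_dish, either way round below 0.2 rad and horizontal distance between sugar_lid and sugar_bowl below 0.01 m and z of sugar_lid in the frame of sugar_bowl between 0.044 and 0.052 m and linear speed of each of garlic, garlic_bell, butter_cover, sugar_lid below 0.02 m/s and angular speed of each of garlic, garlic_bell, butter_cover, sugar_lid below 0.3 rad/s); the robot touches nothing.
It fails at once if the tumbler is shifted by more than 25 mm or tipped (distance of tumbler from where it was at the start of the episode above 0.025 m or angle between tumbler's own z axis and vertical above 0.5 rad).
It also fails if it takes over 96 s, if anything falls off the work surface, if the arm or the gripper's body presses on something with over 40 N, if the wrist force passes 120 N, or if a joint passes its speed limit or range.

ROBOT

A 6-joint arm with a two-finger parallel gripper is mounted at the origin on a cart in front of the work surface, level with it; the furniture and walls round the work are solid. World frame = base frame: x ahead of the robot, y to its left, z up, the work surface at z = 0. Lengths are in mm, angles in rad, forces in N, time in s.
With the tool pointing down it reaches from about 400 to 925 mm from the base axis. Payload 12.5 kg.
Tool frame: the origin (TCP) lies midway between the tips of the shut fingers; the grasp point (between the pads) lies 19 mm behind it; z points along the fingers, y is the line along which they close (so a half turn about z gives the same grasp; the last joint's range is limited). The gripper opens to 95 mm and grips with 3 to 60 N. Pads are 20 mm wide; open, the fingers measure 119 mm over their backs; the gripper's body (75 mm by 180 mm) begins 59 mm behind the grasp point.
Start: joints at [1.087, 0.491, 1.559, -0, 1.092, -0.106], TCP at [230.534, 580.951, 185.061] pointing down, gripper open.
Joint ranges: [-3.1, 3.1], [-0.84, 2.19], [0.05, 2.79], [-1.13, 4.28], [0.06, 2.93], [-2.69, 2.69]. Speed limits (rad/s): [2.22, 2.22, 2.79, 3.14, 3.14, 3.14].

INTERFACE

Orientations are given as [roll, pitch, yaw] about the fixed x, y, z axes, in that order (R = Rz(yaw) Ry(pitch) Rx(roll)).
In Python, from cell import * gives the robot as it stands.
- The arm moves only by the tool servo_tool, never from a script. Its argument "moves" is one flat list of numbers, 5 for each row, row after row: the shift along the world's x, y, z as a fraction of full scale, then the turn about the world's z as a fraction of full scale, then the opening, from 0 (shut) to 1 (fully open). A call has 1 to 12 rows; each row is the pose to reach, as a shift and turn from the pose commanded when the call began, turning the shorter way round; what a row does not reach only later rows make up. Full scale, the value 1, is 400 mm for a shift and 180 degrees for a turn. A row lasts 1/12 s, in which the tool goes at most 41.7 mm and 7.16 degrees, less where a joint would pass 70% of its speed; a pose out of reach is approached as far as the arm can. A call with a number of a shift or a turn outside -1 to 1 is refused whole. A call with a gripper value outside its range is refused whole. The fingers move at their own pace and stop on an object; the grip force is fixed at half the most. Time passes only in rows, so rows that repeat a pose let the fingers close. It gives the time, the measured TCP pose, the force, the opening and the grip force at its end, in the units of the state.
- state(): the state, without advancing time (a new reading comes with each control period).
- read_camera(name): name is "scene" or "top" or "wrist"; returns (picture, depth): 400x640x3 uint8, blue, green, red; 400x640 float32, mm along the optical axis (not along the pixel's ray), 0 where there is no reading.
- get_calibration(name): a dict with "K" (3x3 intrinsics, pixels), "k1" (the pictures are not rectified: a ray, as slopes to the right and down, at radius r is drawn at 1 + k1 r^2 times it, then the intrinsics apply), "R" (3x3) and "t" (3): a world point X has camera coordinates R X + t. Camera axes: x right, y down, z forward; pixel columns grow to the right and rows downward; lengths in mm; the calibration is good to about 2 mm. A picture is of the moment at which its call begins: read the wrist's pose just before it. get_calibration takes no time and is no camera call; for the wrist camera it gives the pose at the moment of the call.
- job_done(): hands the job in; it is judged then, once.
The state is a dict: "t": time; "joints": joint angles; "qvel": joint speeds; "tau": joint torques, N m; "eef_pos": TCP position; "tcp_rot": TCP orientation; "ft_force": force on the tool from outside, world axes, zero at the start; "moment": the same for the moment, N m; "opening": opening from 0.0 (shut) to 1.0 (fully open); "grip_force": force on a finger pad.
Only numpy, scipy, OpenCV 4.12 (cv2) and the standard library are available. Lean on these libraries where they do the work, as an engineer would, in place of code of your own. Each camera call takes 0.05 s, during which the arm holds its last target. There are 200 camera calls.

## Working session

There is one attempt and no reset: what is moved stays moved. The work goes in short steps, Python scripts to look and compute and a tool call to move; the robot and the scene stay as the last step left them, time stands still between calls to the robot, and variables do not carry over. Pictures are saved under pics/ and viewed, at most 14 in all, crops included, and the job is handed in when it is done.

Besides the shell and the picture viewer there is one more tool, called after "Request:" by a JSON object that holds its "name" and its "arguments", one argument or row to a line. servo_tool: Moves the arm, as the interface text tells. Its arguments: {"type":"object","properties":{"moves":{"type":"array"}},"required":["moves"]}

```bash
mkdir -p pics
cat > h.py <<'E'
from cell import *
import numpy as np, cv2
def snap(n):
    c=get_calibration(n); im,d=read_camera(n); return im,d,c
def pts(d,c):
    h,w=d.shape; u,v=np.meshgrid(np.arange(w),np.arange(h))
    K=np.array(c['K'],float); p=np.stack([u,v],-1).reshape(-1,1,2).astype(float)
    n=cv2.undistortPoints(p,K,np.array([c['k1'],0,0,0,0.])).reshape(h,w,2)
    X=np.dstack([n*d[...,None],d]); R=np.array(c['R']);t=np.array(c['t'])
    P=(X-t)@R; P[d<=0]=np.nan; return P,n
def onplane(px,c,z):
    p=np.array(px,float).reshape(-1,1,2)
    n=cv2.undistortPoints(p,np.array(c['K'],float),np.array([c['k1'],0,0,0,0.])).reshape(-1,2)
    R=np.array(c['R']);t=np.array(c['t']);o=-R.T@t
    r=np.c_[n,np.ones(len(n))]@R
    return o+r*((z-o[2])/r[:,2])[:,None]
E
python3 - <<'E'
from h import *
for n in ("scene","top"):
    im,d,c=snap(n); cv2.imwrite(f'pics/{n}0.png',im); np.savez(f'{n}0.npz',im=im,d=d,**{k:np.array(c[k]) for k in c})
    print(n,c, (d>0).mean())
print(state())
E
```

```text
scene {'K': array([[412.40671738,   0.        , 320.93752978],
       [  0.        , 412.40671738, 192.24309818],
       [  0.        ,   0.        ,   1.        ]]), 'k1': 0.0022698343385685062, 'R': array([[ 0.46597393, -0.88467876, -0.01455308],
       [-0.44611826, -0.22070962, -0.86733255],
       [ 0.76409868,  0.41064675, -0.49751628]]), 't': array([-102.83575908,  291.10313292,  451.53365824])} 0.9959609375
top {'K': array([[381.56926208,   0.        , 323.30953554],
       [  0.        , 381.56926208, 197.63045537],
       [  0.        ,   0.        ,   1.        ]]), 'k1': -0.06365653586515892, 'R': array([[-0.01954678, -0.99943857,  0.02721164],
       [-0.99130301,  0.01583065, -0.1306435 ],
       [ 0.13013938, -0.02952864, -0.9910559 ]]), 't': array([117.52088243, 517.9073408 , 820.10552734])} 0.9961015625
{'t': 0.1, 'joints': array([ 1.08737306e+00,  4.91510800e-01,  1.55937823e+00, -3.07033566e-06,
        1.09169475e+00, -1.05574704e-01]), 'qvel': array([ 7.73698601e-04, -4.87209473e-04, -2.36627477e-03, -5.33391288e-06,
       -2.37907433e-04,  3.50433697e-04]), 'tau': array([ 1.52986191e-03, -6.13610458e+01, -2.58602482e+01,  6.93470333e-02,
        4.70046618e-02, -4.97129497e-05]), 'eef_pos': array([230.43005438, 580.71541627, 184.51657965]), 'tcp_rot': array([-3.14060676e+00, -1.01735561e-04,  2.76374546e+00]), 'ft_force': array([-0.27466534, -0.11940191,  0.00496825]), 'moment': array([-0.00098346, -0.06364818, -0.00283122]), 'grip_force': 0.0, 'opening': 1.002435051218459}
```

View pics/top0.png

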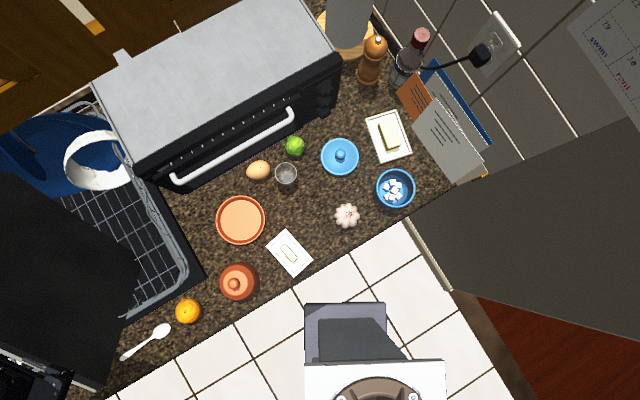

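View pics/scene0.png

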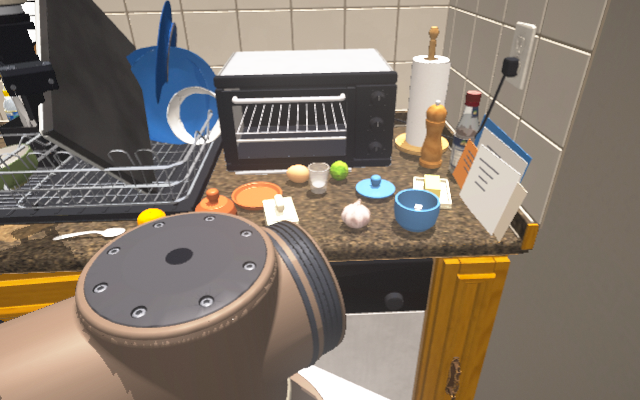

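The top view shows the terracotta dish at (240,220), bell at (238,282), cream cover at (289,253), garlic at (347,215), blue lid at (340,157), butter dish at (389,136), sugar bowl at (395,188) and tumbler at (286,174). The scene view shows the same things standing upright, with the arm in front of some of them.

```bash
cat > m.py <<'E'
from h import *
np.set_printoptions(precision=1,suppress=True)
T=np.load('top0.npz');S=np.load('scene0.npz')
Pt,_=pts(T['d'],T);Ps,_=pts(S['d'],S)
# table level check
print('z table', np.nanmedian(Pt[225:240,310:330,2]))
seeds={'garlic':(347,215),'dish':(240,220),'bell':(238,282),'cover':(289,253),'lid':(340,157),'bdish':(389,136),'bowl':(395,188),'tumbler':(286,174)}
for n,(u,v) in seeds.items():
    q=Pt[v-40:v+40,u-40:u+40].reshape(-1,3); ctr=np.nanmedian(Pt[v-2:v+3,u-2:u+3].reshape(-1,3),0)
    out=[ctr]
    for nm,P in (('top',Pt),('scene',Ps)):
        q=P[np.isfinite(P).all(-1)]
        q=q[(np.hypot(q[:,0]-ctr[0],q[:,1]-ctr[1])<62)&(q[:,2]>5)&(q[:,2]<120)]
        # keep component around ctr
        g=np.zeros((130,130),np.uint8); ij=np.round((q[:,:2]-ctr[:2])).astype(int)+65; g[ij[:,0],ij[:,1]]=255
        g=cv2.morphologyEx(g,cv2.MORPH_CLOSE,np.ones((7,7)))
        k,l=cv2.connectedComponents(g); ls=l[ij[:,0],ij[:,1]]
        best=np.bincount(ls,minlength=k)[1:].argmax()+1 if k>1 else 0
        q=q[ls==best]
        r=cv2.minAreaRect(q[:,:2].astype(np.float32)); zc=np.percentile(q[:,2],[5,50,99])
        print(n,nm,'n',len(q),'rect',np.array(r[0]),np.array(r[1]),round(r[2],1),'z',zc)
    print('   seed pt',ctr)
E
python3 m.py
```

```text
z table 0.01483936394474012
garlic top n 489 rect [480.2  56.2] [54.8 56.4] 13.2 z [27.9 39.  55.7]
garlic scene n 576 rect [470.4  54.8] [41.5 56.2] 21.0 z [11.5 31.7 53.3]
   seed pt [478.5  57.8  49.7]
dish top n 1544 rect [476.1 298.4] [111.7 111.4] 89.6 z [ 5.2  7.2 16.1]
dish scene n 345 rect [476.4 304.8] [100.8 115.3] 83.5 z [ 5.5  9.9 13.3]
   seed pt [474.9 298.6   6.1]
bell top n 1210 rect [340.6 294.5] [78.2 83.8] 86.8 z [30.6 61.8 92.4]
bell scene n 638 rect [335.8 294. ] [51.4 80.1] 43.4 z [48.  63.5 90.7]
   seed pt [342.7 288.2  85.8]
cover top n 1170 rect [400.  184.9] [92.2 58.4] 41.0 z [41.9 45.6 71.1]
cover scene n 764 rect [398.8 186.4] [97.2 58.1] 40.7 z [40.6 44.2 68.6]
   seed pt [399.2 183.6  69.5]
lid top n 1140 rect [618.5  68.2] [86.2 88.3] 88.8 z [13.3 17.6 44.6]
lid scene n 659 rect [614.6  69.1] [86.5 88.8] 19.5 z [11.3 15.7 42. ]
   seed pt [610.4  69.4  41.1]
bdish top n 1293 rect [666.6 -47.9] [111.4  79. ] 17.9 z [ 5.4 12.8 36.6]
bdish scene n 307 rect [665.3 -43.9] [70.6 44.9] 24.5 z [14.5 31.6 34.1]
   seed pt [659.7 -45.5  34.3]
bowl top n 1258 rect [536.4 -48.8] [85.6 87.6] 84.8 z [ 6.4 27.  60. ]
bowl scene n 1571 rect [534.4 -48.8] [88.3 88.3] 24.5 z [14.6 38.9 57.2]
   seed pt [539.3 -54.7  31.8]
tumbler top n 410 rect [572.6 190.3] [45.9 46.7] 89.6 z [11.7 31.1 63.7]
tumbler scene n 519 rect [570.6 191.3] [49.1 47.8] 51.9 z [ 9.7 43.5 60.6]
   seed pt [578.6 192.6  12.7]
```

```bash
cat > o.py <<'E'
from h import *
T=np.load('top0.npz');S=np.load('scene0.npz')
P=np.vstack([pts(T['d'],T)[0].reshape(-1,3),pts(S['d'],S)[0].reshape(-1,3)]); P=P[np.isfinite(P).all(1)]
# max height grid 50 mm
print('     y:',*range(700,-200,-50))
for x in range(800,150,-50):
    row=[]
    for y in range(700,-200,-50):
        q=P[(abs(P[:,0]-x)<25)&(abs(P[:,1]-y)<25)]
        row.append('%4d'%np.percentile(q[:,2],97) if len(q)>5 else '   .')
    print(x,*row)
for n,c in {'dish':(476,298),'bell':(341,294),'cover':(400,185),'lid':(618,68),'bdish':(667,-48)}.items():
    q=P[(P[:,2]>95)&(P[:,2]<400)]; dd=np.hypot(*(q[:,:2]-c).T)
    i=np.argsort(dd)[20]; print(n,'nearest tall',dd[i].round(),q[i].round())
E
python3 o.py
```

```text
y: 700 650 600 550 500 450 400 350 300 250 200 150 100 50 0 -50 -100 -150
800  371  368  370  242  243  243  245  246  246  246  246  246  246    2  158  200  347  381
750  369   44   25  242  245  246  246  246  246  246  246  246  248  125    2   12  144  410
700  372  120  122  242  246  246  246  246  246  246  248  247  245    2   15   35   80  387
650  370  379  273  251  245  246  528  538  568  560  515  212   20   21   14   35   15  120
600  278  322  306  192  242  246  247  630  594  228  206   47   34   42    4   58    9   64
550  259  235  315   64  121  535  596  609  207   35   59   56    2    3   57   56   51    0
500  343  229  111   31  117  126    2   15   11   14    2    2   34   53   49   51   52    0
450  397  294  192   70   30  131   24   13   11   14   47    2   25   42    1    0   -9 -896
400  404  390  277  151   31   73  120    2   46   43   70   65    2    0   -2 -897 -898 -897
350   28  407  338  235  111  131  121   59   91   64   46   47    0 -898 -898 -897 -897 -898
300   29  385  365  318  193  155   49    3   67   57    1 -897 -896 -898 -896 -898 -897 -895
250  119  264  332  409  334   22   47    2    1   -5 -896 -898 -897 -896 -895 -895 -898 -895
200  126  154  154  408  334    3    1   -1 -895 -897 -898 -897 -896 -896 -896 -897 -897 -897
dish nearest tall 77.0 [538. 345. 200.]
bell nearest tall 100.0 [360. 392. 119.]
cover nearest tall 199.0 [577. 276. 200.]
lid nearest tall 85.0 [694. 106. 199.]
bdish nearest tall 90.0 [ 704. -130.  101.]
```

Request:
{"name": "servo_tool", "arguments": {
  "moves": [0.1, -0.25, 0.03, 0, 1, 0.15, -0.6, 0.06, 0, 1, 0.3, -0.9, 0.06, 0, 1, 0.4, -1, 0.06, 0, 1, 0.4, -1, 0.06, 0, 1, 0.4, -1, 0.06, 0, 1, 0.4, -1, 0.06, 0, 1, 0.4, -1, 0.06, 0, 1, 0.4, -1, 0.06, 0, 1, 0.4, -1, 0.06, 0, 1, 0.4, -1, 0.06, 0, 1, 0.4, -1, 0.06, 0, 1]
}}

```text
t: 1.1
eef_pos: [391.7, 178.3, 209.2]
tcp_rot: [-3.142, 0.0, 2.76]
ft_force: [-0.4, 0.7, 0.1]
opening: 0.998
grip_force: 0.0
```

Run:
```python
from h import *
im,d,c=snap('wrist'); cv2.imwrite('pics/w1.png',im); np.savez('w1.npz',im=im,d=d,**{k:np.array(c[k]) for k in c})
print(state()['eef_pos'],c['R'],c['t'],c['K'][0,0],c['k1'])
o=-np.array(c['R']).T@c['t']; print(o)
```

```text
[390.98263129 179.74643461 209.01454588] [[ 0.37235751  0.92808811 -0.00152994]
 [ 0.89146247 -0.35720345  0.27874784]
 [ 0.25815606 -0.10515773 -0.96036311]] [-310.07513229 -322.72762294  332.60758806] 358.8582458236948 -0.018094809656454783
[317.29370239 207.47388341 408.90929071]
```

View pics/w1.png

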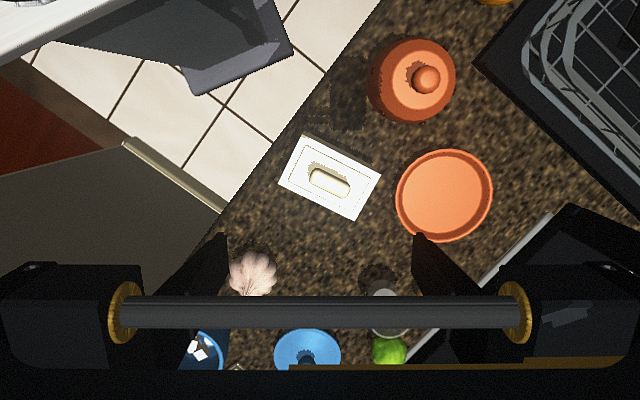

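The wrist view shows the bell at (412,80), the cover at (330,178), the terracotta dish at (444,195) and the garlic at (252,273) between the fingers; all are upright.

```bash
cat > f.py <<'E'
from h import *
import sys
np.set_printoptions(precision=1,suppress=True)
# ray check: colour contour cast on planes at known heights, plus depth bands
V={n:np.load(n+'.npz') for n in sys.argv[1:]}
bands={'garlic':((479,56),45,12,70,'c'),'dishrim':((476,298),65,9,20,'c'),'bellknob':((341,292),50,76,100,'c'),'bellshoulder':((341,292),50,50,72,'c'),
'cover':((400,185),70,38,50,'r'),'handle':((400,185),40,60,80,'r'),'lid':((617,68),55,12,26,'c'),'lidknob':((617,68),30,32,50,'c'),
'bdishrim':((667,-47),75,8,18,'r'),'butter':((667,-47),45,28,40,'r'),'bowlrim':((536,-49),52,50,64,'c'),'tumbler':((571,191),32,45,70,'c')}
for n,(c,r,z0,z1,k) in bands.items():
    for vn,v in V.items():
        P=pts(v['d'],v)[0]; P=P[np.isfinite(P).all(-1)]
        q=P[(np.hypot(P[:,0]-c[0],P[:,1]-c[1])<r)&(P[:,2]>z0)&(P[:,2]<z1)]
        if len(q)<25: continue
        if k=='c':
            m=cv2.minEnclosingCircle(q[:,:2].astype(np.float32)); e=cv2.minAreaRect(q[:,:2].astype(np.float32)); s=(np.array(m[0]),'R',round(m[1],1),'mid',np.array(e[0]))
        else:
            m=cv2.minAreaRect(q[:,:2].astype(np.float32)); s=(np.array(m[0]),np.array(m[1]),round(m[2],1))
        print(n,vn,len(q),*s,'z50,95',np.percentile(q[:,2],[50,95]))
E
python3 f.py top0 scene0 w1
```

```text
garlic top0 489 [480.4  56.4] R 29.8 mid [480.2  56.2] z50,95 [39.  49.8]
garlic scene0 548 [478.3  57.3] R 29.8 mid [473.3  55.8] z50,95 [32.6 48.2]
garlic w1 1740 [477.8  57. ] R 29.4 mid [475.8  58.7] z50,95 [38.7 51. ]
dishrim top0 495 [475.4 298. ] R 57.2 mid [476.1 298.4] z50,95 [12.7 15.8]
dishrim scene0 211 [476.  297.5] R 58.2 mid [476.3 304. ] z50,95 [11.1 12.9]
dishrim w1 1793 [474.9 297.2] R 56.6 mid [474.  297.7] z50,95 [13.  14.8]
bellknob top0 100 [340.5 296.2] R 11.1 mid [341.  296.7] z50,95 [90.4 93. ]
bellknob scene0 120 [337.1 296. ] R 11.7 mid [335.9 296.2] z50,95 [86.  90.7]
bellknob w1 648 [339.2 296.3] R 11.7 mid [339.5 296.2] z50,95 [90.9 93. ]
bellshoulder top0 863 [340.5 296.3] R 37.3 mid [340.9 295.4] z50,95 [63.4 67.6]
bellshoulder scene0 461 [338.4 297.2] R 36.9 mid [335.6 294.2] z50,95 [63.1 65.7]
bellshoulder w1 4453 [339.3 296. ] R 37.8 mid [339.  295.5] z50,95 [64.3 67. ]
cover top0 1004 [399.9 184.9] [92.2 58.4] 40.9 z50,95 [45.3 48.2]
cover scene0 601 [398.8 186.4] [97.2 58.1] 40.7 z50,95 [43.8 45.6]
cover w1 4140 [399.2 184.7] [92.3 58.4] 40.9 z50,
[... 734 characters left out ...]
[682.9 -56.2] [133.   93.2] 60.9 z50,95 [11.6 16.4]
bdishrim w1 25 [603.1 -30.5] [15.2  5.3] 71.2 z50,95 [10.3 14.2]
butter top0 402 [668.3 -48. ] [66.7 33. ] 17.7 z50,95 [33.9 36.4]
butter scene0 232 [666.9 -46.5] [68.1 33.6] 16.9 z50,95 [31.9 33.4]
bowlrim top0 311 [536.8 -49.9] R 44.3 mid [536.9 -48.8] z50,95 [57.6 60. ]
bowlrim scene0 380 [536.1 -48. ] R 46.3 mid [534.6 -48.8] z50,95 [54.7 57.1]
bowlrim w1 342 [536.2 -22.8] R 31.7 mid [537.2 -14.8] z50,95 [57.  58.8]
tumbler top0 151 [572.4 190.5] R 24.4 mid [572.6 190.3] z50,95 [59.5 63.3]
tumbler scene0 241 [571.7 191.1] R 26.2 mid [570.6 191.3] z50,95 [53.7 60. ]
tumbler w1 286 [572.7 190.9] R 24.5 mid [575.4 193.8] z50,95 [58.  62.4]
```

Request:
{"name": "servo_tool", "arguments": {
  "moves": [0.1, -0.15, 0, 0, 1, 0.21, -0.25, 0, 0, 1, 0.21, -0.306, 0, 0, 1, 0.21, -0.306, 0, 0, 1, 0.21, -0.306, 0, 0, 1, 0.21, -0.306, 0, 0, 1]
}}

```text
t: 1.65
eef_pos: [474.5, 58.8, 208.6]
tcp_rot: [-3.142, -0.001, 2.763]
ft_force: [-0.3, 0.2, -0.8]
opening: 1.0
grip_force: 0.0
```

Request:
{"name": "servo_tool", "arguments": {
  "moves": [0.011, -0.004, -0.1, 0, 1, 0.011, -0.004, -0.2, 0, 1, 0.011, -0.004, -0.3, 0, 1, 0.011, -0.004, -0.4, 0, 1, 0.011, -0.004, -0.46, 0, 1, 0.011, -0.004, -0.495, 0, 1, 0.011, -0.004, -0.495, 0, 1, 0.011, -0.004, -0.495, 0, 0.5, 0.011, -0.004, -0.495, 0, 0.5, 0.011, -0.004, -0.495, 0, 0.4, 0.011, -0.004, -0.495, 0, 0.4, 0.011, -0.004, -0.495, 0, 0.4]
}}

```text
t: 2.65
eef_pos: [479.3, 57.1, 12.0]
tcp_rot: [3.141, 0.002, 2.764]
ft_force: [-0.5, -0.4, 0.2]
opening: 0.706
grip_force: 0.0
```

Request:
{"name": "servo_tool", "arguments": {
  "moves": [0, 0, 0, 0, 0.4, 0, 0, 0, 0, 0.4, 0, 0, 0, 0, 0.4, 0, 0, 0, 0, 0.4, 0, 0, 0.03, 0, 0.4, 0, 0, 0.08, 0.03, 0.4, 0, 0, 0.15, 0.06, 0.4, 0, 0, 0.2, 0.1, 0.4, 0, 0, 0.2, 0.14, 0.4, 0, 0, 0.2, 0.18, 0.4, 0, 0, 0.2, 0.22, 0.4, 0, 0, 0.2, 0.26, 0.4]
}}

```text
t: 3.65
eef_pos: [478.9, 56.9, 91.2]
tcp_rot: [-3.142, 0.0, -2.7]
ft_force: [0.0, 0.6, -0.3]
opening: 0.403
grip_force: 0.0
```

```bash
python3 - <<'E'
from h import *
im,d,c=snap('wrist'); im2,d2,c2=snap('top')
np.savez('w2.npz',im=im,d=d,**{k:np.array(c[k]) for k in c}); np.savez('top2.npz',im=im2,d=d2,**{k:np.array(c2[k]) for k in c2})
cv2.imwrite('pics/b2.png',np.hstack([im[:,80:560][50:],im2[50:,200:520]]))
E
python3 f.py top2 w2 | grep garlic
```

```text
garlic w2 4116 [479.1  56. ] R 29.9 mid [478.9  55.5] z50,95 [39.3 50.7]
```

View pics/b2.png

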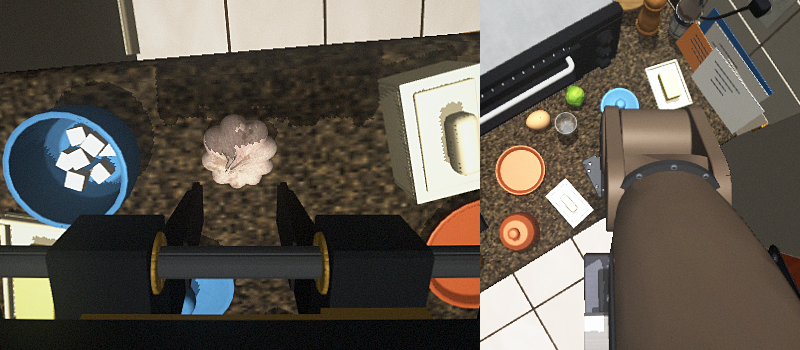

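The garlic was not gripped: it still stands unmoved at about (479,56), and the fingers closed over it. I'll try again slightly lower, with a full close, and check the grip before lifting.

Request:
{"name": "servo_tool", "arguments": {
  "moves": [0, -0.0025, 0, 0, 0.84, 0, -0.0025, 0, 0, 0.84, 0, -0.0025, 0, 0, 0.84, 0, -0.0025, 0, 0, 0.84, 0, -0.0025, 0, 0, 0.84, 0, -0.0025, 0, 0, 0.84, 0, -0.0025, -0.08, 0, 0.84, 0, -0.0025, -0.15, 0, 0.84, 0, -0.0025, -0.19, 0, 0.84, 0, -0.0025, -0.205, 0, 0.84, 0, -0.0025, -0.205, 0, 0.84, 0, -0.0025, -0.205, 0, 0.84]
}}

```text
t: 4.75
eef_pos: [479.2, 56.0, 9.5]
tcp_rot: [3.142, 0.0, -2.706]
ft_force: [-0.4, 0.1, -0.5]
opening: 0.84
grip_force: 0.0
```

Request:
{"name": "servo_tool", "arguments": {
  "moves": [0, 0, 0, 0, 0, 0, 0, 0, 0, 0, 0, 0, 0, 0, 0, 0, 0, 0, 0, 0, 0, 0, 0, 0, 0, 0, 0, 0, 0, 0]
}}

```text
t: 5.25
eef_pos: [479.0, 56.0, 9.3]
tcp_rot: [-3.142, 0.0, -2.706]
ft_force: [-0.4, 0.3, -0.2]
opening: 0.477
grip_force: 0.0
```

Request:
{"name": "servo_tool", "arguments": {
  "moves": [0, 0, 0, 0, 0, 0, 0, 0, 0, 0, 0, 0, 0, 0, 0, 0, 0, 0, 0, 0]
}}

```text
t: 5.58
eef_pos: [479.3, 56.0, 9.6]
tcp_rot: [-3.141, 0.001, -2.706]
ft_force: [-2.1, 1.3, 8.9]
opening: 0.382
grip_force: 25.8
```

Request:
{"name": "servo_tool", "arguments": {
  "moves": [0, 0, 0, 0, 0, 0, 0, 0, 0, 0, 0, 0, 0.01, 0, 0, 0, 0, 0.03, 0, 0, 0, 0, 0.06, 0, 0]
}}

```text
t: 6.0
eef_pos: [478.5, 55.9, 33.0]
tcp_rot: [3.141, -0.001, -2.706]
ft_force: [0.3, -0.2, -0.2]
opening: 0.152
grip_force: 0.0
```

Run:
```python
from h import *
im,d,c=snap('wrist')
np.savez('w3.npz',im=im,d=d,**{k:np.array(c[k]) for k in c})
cv2.imwrite('pics/w3.png',im[80:,150:500])
P=pts(d,c)[0]; P=P[np.isfinite(P).all(-1)]
q=P[(np.hypot(P[:,0]-479,P[:,1]-56)<40)&(P[:,2]>3)]
for z in range(3,63,6):
    s=q[(q[:,2]>=z)&(q[:,2]<z+6)]; 
    if len(s)>5: print(z,len(s),s.min(0).round(1),s.max(0).round(1))
```

```text
15 80 [449.8  28.2  15.3] [493.2  84.   21. ]
21 348 [449.6  27.4  21.1] [500.5  86.4  27. ]
27 810 [450.3  27.8  27. ] [503.9  85.4  33. ]
33 1479 [452.3  30.4  33. ] [502.8  83.2  39. ]
39 1539 [456.7  35.3  39. ] [497.5  76.   45. ]
45 694 [464.5  43.1  45. ] [487.9  66.5  51. ]
51 254 [473.6  50.   51. ] [486.2  60.6  56.9]
57 67 [462.1  40.3  57. ] [486.7  60.6  62.9]
```

View pics/w3.png

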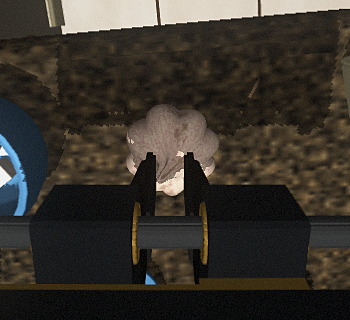

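Run:
```python
from h import *
for n,X in (('w3',(478.5,55.9,33.)),('w2',(478.9,56.9,91.)),('w1',(391,179.7,209.))):
    v=np.load(n+'.npz')
    for dz in (0,19,40):
        p=cv2.projectPoints(np.array([[X[0],X[1],X[2]+dz]]),cv2.Rodrigues(v['R'])[0],v['t'],v['K'],np.array([v['k1'],0,0,0.]))[0]
        print(n,dz,p.ravel().round())
v=np.load('w3.npz');P=pts(v['d'],v)[0]
# finger pixels: dark, high
for r in (225,235,245,255,265):
    print(r,[(u,P[r,u].round().tolist()) for u in (300,304,337,343)])
```

```text
w3 0 [319. 234.]
w3 19 [319. 247.]
w3 40 [319. 265.]
w2 0 [319. 234.]
w2 19 [319. 247.]
w2 40 [319. 265.]
w1 0 [323. 232.]
w1 19 [323. 245.]
w1 40 [323. 262.]
225 [(300, [474.0, 42.0, 43.0]), (304, [473.0, 44.0, 43.0]), (337, [465.0, 61.0, 44.0]), (343, [464.0, 64.0, 43.0])]
235 [(300, [470.0, 42.0, 67.0]), (304, [471.0, 44.0, 62.0]), (337, [463.0, 58.0, 67.0]), (343, [462.0, 61.0, 67.0])]
245 [(300, [470.0, 42.0, 80.0]), (304, [471.0, 45.0, 75.0]), (337, [465.0, 59.0, 75.0]), (343, [462.0, 60.0, 80.0])]
255 [(300, [471.0, 43.0, 87.0]), (304, [474.0, 46.0, 79.0]), (337, [465.0, 58.0, 86.0]), (343, [462.0, 60.0, 90.0])]
265 [(300, [471.0, 44.0, 97.0]), (304, [477.0, 48.0, 82.0]), (337, [465.0, 58.0, 97.0]), (343, [463.0, 60.0, 98.0])]
```

Run:
```python
from h import *
for n,X,yaw in (('w3',(478.5,55.9,33.),-2.706),('w2',(478.9,56.9,91.2),-2.7),('w1',(391,179.7,209.),2.763)):
    v=np.load(n+'.npz');P=pts(v['d'],v)[0]-X
    ex=np.array([np.cos(yaw),np.sin(yaw),0]); ey=np.array([np.sin(yaw),-np.cos(yaw),0])
    L=np.stack([P@ex,P@ey,P[...,2]],-1)  # tool x, closing, height over TCP
    q=L[(abs(L[...,1])<62)&(abs(L[...,0])<25)&(L[...,2]>-5)&(L[...,2]<75)]
    dark=v['im'].max(-1)<60
    q=L[dark&(abs(L[...,1])<62)&(abs(L[...,0])<40)&(L[...,2]>-15)&(L[...,2]<75)]
    print(n,len(q))
    for z in range(-15,75,8):
        s=q[(q[:,2]>=z)&(q[:,2]<z+8)]
        if len(s)>3: print('  h',z,len(s),'x',np.percentile(s[:,0],[2,98]).round(),'y',np.percentile(s[:,1],[2,25,75,98]).round())
```

```text
w3 1704
  h -15 21 x [10. 28.] y [-23. -12.  20.  28.]
  h 25 51 x [11. 13.] y [-11.  -9.  10.  12.]
  h 33 216 x [-8. 14.] y [-12.  -8.   8.  12.]
  h 41 249 x [ 3. 14.] y [-14. -10.  10.  14.]
  h 49 330 x [-8. 14.] y [-14. -10.  10.  15.]
  h 57 412 x [-2. 14.] y [-15. -10.  11.  16.]
  h 65 335 x [ 2. 14.] y [-13.  -9.  10.  13.]
  h 73 86 x [ 9. 14.] y [-12.  -9.   9.  12.]
w2 2488
  h 25 113 x [-8. 13.] y [-23. -19.  19.  23.]
  h 33 282 x [-8. 14.] y [-23. -19.  19.  23.]
  h 41 366 x [-7. 14.] y [-25. -20.  20.  26.]
  h 49 452 x [-8. 14.] y [-26. -20.  21.  26.]
  h 57 524 x [-4. 14.] y [-27. -20.  21.  27.]
  h 65 586 x [ 1. 14.] y [-28. -22.  22.  28.]
  h 73 165 x [ 5. 13.] y [-28. -22.  22.  28.]
w1 3827
  h 25 184 x [-9. 12.] y [-53. -50.  46.  49.]
  h 33 494 x [-10.  12.] y [-53. -50.  46.  49.]
  h 41 632 x [-10.  12.] y [-55. -50.  46.  52.]
  h 49 717 x [-9. 12.] y [-56. -50.  46.  52.]
  h 57 790 x [-6. 12.] y [-57. -50.  46.  53.]
  h 65 806 x [-1. 12.] y [-58. -51.  47.  54.]
  h 73 204 x [ 3. 12.] y [-58. -51.  47.  55.]
```

Run:
```python
from h import *
for n,X,yaw in (('w2',(478.9,56.9,91.2),-2.7),('w1',(391,179.7,209.),2.763)):
    v=np.load(n+'.npz');P=pts(v['d'],v)[0]-X
    ex=np.array([np.cos(yaw),np.sin(yaw),0]); ey=np.array([np.sin(yaw),-np.cos(yaw),0])
    L=np.stack([P@ex,P@ey,P[...,2]],-1)
    ok=(v['im'].max(-1)<60)&(abs(L[...,1])<62)&(L[...,0]>0)&(L[...,0]<20)&(L[...,2]>5)&(L[...,2]<75)
    vv,uu=np.nonzero(ok); 
    for r in range(vv.min(),vv.min()+9):
        s=L[r][ok[r]]; print(n,r,len(s),s.mean(0).round(1), s[:,2].min().round(1), v['im'][r][ok[r]].mean().round())
```

```text
w2 232 11 [13.1  2.1 29.5] 28.8 25.0
w2 233 14 [13.   0.2 30.9] 29.5 19.0
w2 234 14 [13.   0.3 32.1] 29.3 19.0
w2 235 20 [12.6  0.3 32.3] 29.6 19.0
w2 236 22 [12.7  0.3 33.9] 30.0 21.0
w2 237 22 [12.4  0.2 34.7] 30.2 20.0
w2 238 22 [12.5  0.2 36.1] 30.0 21.0
w2 239 24 [12.4  0.3 37.2] 30.4 20.0
w2 240 30 [12.3  0.2 38.2] 30.1 20.0
w1 232 10 [11.7 -1.9 29.9] 29.0 27.0
w1 233 13 [11.7 -5.6 31.2] 30.1 20.0
w1 234 16 [11.5 -1.8 32.2] 29.7 23.0
w1 235 21 [11.2 -4.3 32.8] 30.4 19.0
w1 236 25 [11.  -4.  33.5] 29.7 23.0
w1 237 26 [10.9 -1.9 34.5] 30.3 22.0
w1 238 27 [10.8 -3.7 35.6] 29.5 21.0
w1 239 29 [10.7 -3.6 36.6] 30.1 22.0
w1 240 34 [10.7 -2.  37.8] 31.1 20.0
```

The images and the failed grips agree: the real fingertips sit about 29 mm above the reported TCP. I'll grip lower, feeling for contact on the way down.

Request:
{"name": "servo_tool", "arguments": {
  "moves": [0, 0.0015, 0.07, 0, 0.84, 0, 0.0015, 0.07, 0, 0.84, 0, 0.0015, 0.07, 0, 0.84, 0, 0.0015, 0.07, 0, 0.84, 0, 0.0015, 0.07, 0, 0.84, 0, 0.0015, 0.07, 0, 0.84, 0, 0.0015, 0.07, 0, 0.84, 0, 0.0015, 0.07, 0, 0.84, 0, 0.0015, 0.07, 0, 0.84, 0, 0.0015, 0.0, 0, 0.84, 0, 0.0015, -0.08, 0, 0.84, 0, 0.0015, -0.08, 0, 0.84]
}}

```text
t: 7.05
eef_pos: [476.8, 56.5, -2.7]
tcp_rot: [3.139, -0.006, -2.706]
ft_force: [-0.3, 0.3, -0.4]
opening: 0.831
grip_force: 0.0
```

Request:
{"name": "servo_tool", "arguments": {
  "moves": [0, 0, -0.01, 0, 0.84, 0, 0, -0.02, 0, 0.84, 0, 0, -0.02, 0, 0.84]
}}

```text
t: 7.3
eef_pos: [479.3, 56.6, -6.3]
tcp_rot: [-3.141, 0.001, -2.706]
ft_force: [-0.3, 0.0, 0.7]
opening: 0.84
grip_force: 0.0
```

Request:
{"name": "servo_tool", "arguments": {
  "moves": [0, 0, -0.01, 0, 0.84, 0, 0, -0.0225, 0, 0.84, 0, 0, -0.0225, 0, 0.84]
}}

```text
t: 7.55
eef_pos: [478.9, 56.5, -16.1]
tcp_rot: [-3.142, 0.0, -2.706]
ft_force: [0.0, 0.3, -0.4]
opening: 0.843
grip_force: 0.0
```

Request:
{"name": "servo_tool", "arguments": {
  "moves": [0, 0, 0, 0, 0, 0, 0, 0, 0, 0, 0, 0, 0, 0, 0, 0, 0, 0, 0, 0, 0, 0, 0, 0, 0, 0, 0, 0, 0, 0]
}}

```text
t: 8.05
eef_pos: [479.0, 56.5, -15.8]
tcp_rot: [-3.142, 0.0, -2.706]
ft_force: [-0.1, 0.1, 1.7]
opening: 0.573
grip_force: 30.0
```

Request:
{"name": "servo_tool", "arguments": {
  "moves": [0, 0, 0.03, 0, 0, 0, 0, 0.08, 0, 0, 0, 0, 0.16, 0.02, 0, 0, 0.03, 0.23, 0.04, 0, 0, 0.1, 0.25, 0.066, 0, 0, 0.19, 0.25, 0.066, 0, -0.008, 0.28, 0.25, 0.066, 0, -0.008, 0.37, 0.25, 0.066, 0, -0.008, 0.46, 0.25, 0.066, 0, -0.008, 0.54, 0.25, 0.066, 0, -0.008, 0.59, 0.25, 0.066, 0, -0.008, 0.603, 0.25, 0.066, 0]
}}

```text
t: 9.05
eef_pos: [475.3, 300.6, 83.9]
tcp_rot: [3.141, 0.001, -2.496]
ft_force: [0.6, -0.6, -1.0]
opening: 0.581
grip_force: 30.0
```

Request:
{"name": "servo_tool", "arguments": {
  "moves": [0, 0, -0.05, 0, 0, 0, 0, -0.11, 0, 0, 0, 0, -0.16, 0, 0, 0, 0, -0.2, 0, 0, 0, 0, -0.22, 0, 0, 0, 0, -0.23, 0, 0, 0, 0, -0.233, 0, 0, 0, 0, -0.233, 0, 0]
}}

```text
t: 9.72
eef_pos: [476.0, 297.6, -8.7]
tcp_rot: [-3.142, 0.0, -2.499]
ft_force: [-0.7, 0.6, 0.1]
opening: 0.58
grip_force: 30.0
```

Request:
{"name": "servo_tool", "arguments": {
  "moves": [0, 0, -0.002, 0, 0, 0, 0, -0.003, 0, 0, 0, 0, -0.003, 0, 0.62, 0, 0, -0.003, 0, 0.62, 0, 0, -0.003, 0, 0.85, 0, 0, -0.003, 0, 0.85, 0, 0, -0.003, 0, 0.85, 0, 0, -0.003, 0, 0.85, 0, 0, 0.03, 0, 0.85, 0, 0, 0.1, 0, 0.85, 0, 0, 0.2, 0, 0.85, 0, 0, 0.28, 0, 0.85]
}}

```text
t: 10.72
eef_pos: [475.6, 297.7, 104.6]
tcp_rot: [3.141, -0.0, -2.499]
ft_force: [0.8, 0.7, 0.4]
opening: 0.85
grip_force: 0.0
```

```bash
python3 - <<'E'
from h import *
im,d,c=snap('wrist'); np.savez('w4.npz',im=im,d=d,**{k:np.array(c[k]) for k in c})
P=pts(d,c)[0]; P=P[np.isfinite(P).all(-1)]
q=P[(np.hypot(P[:,0]-475,P[:,1]-298)<45)&(P[:,2]>24)&(P[:,2]<80)]
print(len(q),q.min(0),q.max(0),cv2.minEnclosingCircle(q[:,:2].astype(np.float32)))
t=q[q[:,2]>52];print('stem',t.mean(0),len(t))
E
python3 f.py w4
```

```text
3895 [446.30072508 268.74562966  24.16328455] [504.63364682 326.51197299  65.7668989 ] ((475.27587890625, 297.9490966796875), 29.752796173095703)
stem [474.26692413 296.45698757  56.07673792] 566
dishrim w4 3618 [475.2 297.3] R 56.5 mid [475.  297.1] z50,95 [13.1 14.8]
bellknob w4 1702 [339.8 296.8] R 12.2 mid [339.8 296.4] z50,95 [91.  92.9]
bellshoulder w4 8533 [339.8 296.1] R 37.8 mid [343.4 299. ] z50,95 [65.  67.1]
cover w4 6473 [411.6 195.2] [59.2 58.6] 40.9 z50,95 [45.7 47.6]
handle w4 1316 [404.8 189.3] [28.1 16.4] 41.3 z50,95 [69.4 71. ]
lid w4 4111 [615.9  72.2] R 44.9 mid [608.   90.3] z50,95 [16.9 20.7]
tumbler w4 2296 [571.2 190.9] R 25.1 mid [571.1 190.9] z50,95 [56.8 62.4]
```

Request:
{"name": "servo_tool", "arguments": {
  "moves": [-0.03, 0, 0, 0.03, 0.6, -0.1, 0, 0, 0.07, 0.6, -0.2, -0.003, 0, 0.11, 0.6, -0.3, -0.003, 0, 0.15, 0.6, -0.34, -0.003, 0, 0.167, 0.6, -0.34, -0.003, 0, 0.167, 0.6, -0.34, -0.003, -0.05, 0.167, 0.6, -0.34, -0.003, -0.1, 0.167, 0.6, -0.34, -0.003, -0.14, 0.167, 0.6, -0.34, -0.003, -0.155, 0.167, 0.6, -0.34, -0.003, -0.155, 0.167, 0.6, -0.34, -0.003, -0.155, 0.167, 0.6]
}}

```text
t: 11.77
eef_pos: [340.4, 296.7, 41.0]
tcp_rot: [3.142, -0.0, -1.975]
ft_force: [-0.1, 0.2, 0.3]
opening: 0.6
grip_force: 0.0
```

Request:
{"name": "servo_tool", "arguments": {
  "moves": [0, 0, 0, 0, 0, 0, 0, 0, 0, 0, 0, 0, 0, 0, 0, 0, 0, 0, 0, 0, 0, 0, 0, 0, 0, 0, 0, 0, 0, 0, 0, 0, 0, 0, 0, 0, 0, 0, 0, 0]
}}

```text
t: 12.43
eef_pos: [340.0, 296.6, 41.0]
tcp_rot: [-3.141, 0.0, -1.974]
ft_force: [2.6, -0.5, 2.6]
opening: 0.24
grip_force: 30.0
```

Request:
{"name": "servo_tool", "arguments": {
  "moves": [0, 0, 0.03, 0, 0, 0, 0, 0.1, 0, 0, 0, 0, 0.18, -0.03, 0, 0, 0, 0.24, -0.06, 0, 0.02, 0.003, 0.24, -0.1, 0, 0.08, 0.003, 0.24, -0.14, 0, 0.16, 0.003, 0.24, -0.167, 0, 0.24, 0.003, 0.24, -0.167, 0, 0.31, 0.003, 0.24, -0.167, 0, 0.339, 0.003, 0.24, -0.167, 0, 0.339, 0.003, 0.24, -0.167, 0, 0.339, 0.003, 0.24, -0.167, 0]
}}

```text
t: 13.43
eef_pos: [474.5, 297.4, 136.1]
tcp_rot: [3.141, -0.002, -2.499]
ft_force: [-0.2, 0.0, -2.8]
opening: 0.239
grip_force: 30.0
```

Run:
```python
from h import *
im,d,c=snap('wrist'); np.savez('w5.npz',im=im,d=d,**{k:np.array(c[k]) for k in c}); cv2.imwrite('pics/w5.png',im)
P=pts(d,c)[0]; q=P[np.isfinite(P).all(-1)]
s=state(); print(s['eef_pos'],s['opening'],s['grip_force'],s['ft_force'])
X=s['eef_pos']; q=q[(np.hypot(q[:,0]-X[0],q[:,1]-X[1])<50)]
for z in range(80,200,6):
    a=q[(q[:,2]>=z)&(q[:,2]<z+6)]
    if len(a)>20: print(z,len(a),a.min(0).round(),a.max(0).round())
```

```text
[473.95316166 297.48662912 136.29021625] 0.24084073211661414 29.999541079887422 [-1.08543221  0.21654986 -2.5689605 ]
92 30 [432. 255.  95.] [469. 311.  98.]
98 142 [432. 255.  98.] [479. 313. 104.]
104 145 [432. 255. 104.] [476. 312. 110.]
110 167 [432. 256. 110.] [473. 312. 116.]
116 170 [432. 256. 116.] [479. 312. 122.]
122 182 [433. 256. 122.] [478. 312. 128.]
128 366 [433. 255. 128.] [508. 330. 134.]
134 817 [433. 255. 134.] [510. 328. 140.]
140 713 [435. 255. 140.] [498. 328. 146.]
146 1530 [436. 260. 146.] [508. 332. 152.]
152 2402 [439. 262. 152.] [507. 330. 158.]
158 4152 [445. 267. 158.] [501. 324. 164.]
164 107 [454. 277. 164.] [480. 306. 170.]
170 225 [454. 277. 170.] [476. 304. 176.]
176 440 [453. 275. 176.] [488. 313. 182.]
182 1939 [453. 275. 182.] [488. 312. 188.]
188 350 [452. 274. 188.] [487. 312. 194.]
194 343 [452. 274. 194.] [486. 310. 200.]
```

View pics/w5.png

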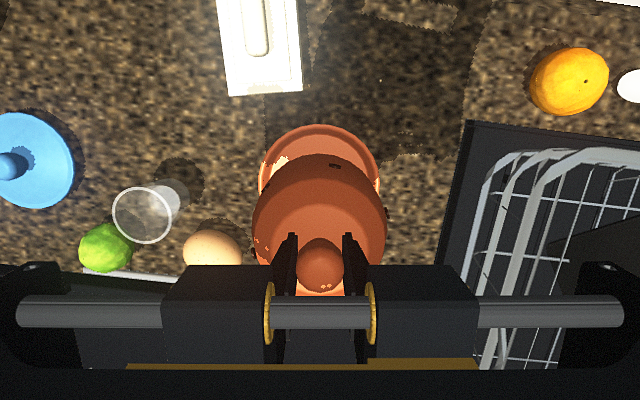

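The bell hangs level over the dish, with its knob at (320,262) and the tumbler clear at (143,214). Now I lower it.

Request:
{"name": "servo_tool", "arguments": {
  "moves": [0, 0, -0.04, 0, 0, 0, 0, -0.08, 0, 0, 0, 0, -0.12, 0, 0, 0, 0, -0.16, 0, 0, 0, 0, -0.19, 0, 0, 0, 0, -0.21, 0, 0, 0, 0, -0.218, 0, 0, 0, 0, -0.222, 0, 0, 0, 0, -0.222, 0, 0]
}}

```text
t: 14.23
eef_pos: [475.1, 297.9, 48.4]
tcp_rot: [3.142, 0.0, -2.498]
ft_force: [0.8, -0.8, -3.3]
opening: 0.241
grip_force: 30.0
```

Request:
{"name": "servo_tool", "arguments": {
  "moves": [0, 0, -0.003, 0, 0, 0, 0, -0.0045, 0, 0, 0, 0, -0.0045, 0, 0]
}}

```text
t: 14.48
eef_pos: [475.8, 297.8, 47.0]
tcp_rot: [-3.141, 0.001, -2.499]
ft_force: [0.8, -1.5, 3.2]
opening: 0.239
grip_force: 30.0
```

Request:
{"name": "servo_tool", "arguments": {
  "moves": [0, 0, 0, 0, 0.55, 0, 0, 0, 0, 0.55, 0, 0, 0, 0, 0.55, 0, 0, 0, 0, 0.55, 0, 0, 0, 0, 0.55, 0, 0, 0.05, 0, 0.55, 0, 0, 0.12, 0, 0.55, -0.05, -0.06, 0.18, 0.02, 0.55, -0.12, -0.14, 0.18, 0.02, 0.55, -0.18, -0.22, 0.18, 0.02, 0.55, -0.19, -0.282, 0.18, 0.021, 0.55, -0.19, -0.282, 0.18, 0.021, 0.55]
}}

```text
t: 15.48
eef_pos: [397.4, 182.2, 118.6]
tcp_rot: [3.141, -0.001, -2.434]
ft_force: [0.6, 0.2, -0.5]
opening: 0.552
grip_force: 0.0
```

```bash
python3 - <<'E'
from h import *
print(state()['eef_pos'],state()['opening'])
for n in ('wrist','top','scene'):
    im,d,c=snap(n); np.savez(n[0]+'6.npz',im=im,d=d,**{k:np.array(c[k]) for k in c})
    P=pts(d,c)[0]; P=P[np.isfinite(P).all(-1)]
    q=P[(np.hypot(P[:,0]-475,P[:,1]-298)<50)&(P[:,2]>40)&(P[:,2]<110)]
    if len(q)>30:
        k=q[q[:,2]>82]; s=q[(q[:,2]>60)&(q[:,2]<80)]
        print(n,len(k),len(s),*(cv2.minEnclosingCircle(a[:,:2].astype(np.float32)) for a in (k,s) if len(a)),np.percentile(k[:,2],98) if len(k) else '',np.median(s[:,2]))
E
python3 f.py w6 t6 | egrep 'cover|handle'
```

```text
[397.37095907 182.19661139 118.62390141] 0.5518817971922355
wrist 22 2394 ((467.0896301269531, 290.5947265625), 5.257585525512695) ((475.2950744628906, 292.94183349609375), 33.51325988769531) 84.87410617395511 71.07107427272278
top 113 696 ((475.7148742675781, 298.0395202636719), 11.826706886291504) ((476.3946533203125, 298.12451171875), 37.239070892333984) 100.23390021754282 70.39843296350807
scene 87 369 ((473.53948974609375, 297.703857421875), 12.440345764160156) ((470.9480285644531, 297.22943115234375), 34.09157180786133) 96.57237963168359 68.45399250836051
cover w6 6894 [399.1 184.6] [92.5 58.1] 41.0 z50,95 [45.4 47.4]
handle w6 1148 [398.6 184. ] [41.  15.7] 41.0 z50,95 [69.2 70.7]
```

Request:
{"name": "servo_tool", "arguments": {
  "moves": [0, 0, -0.06, 0, 0.55, 0, 0, -0.14, 0, 0.55, 0, 0, -0.21, 0, 0.55, 0, 0, -0.24, 0, 0.55, 0, 0, -0.248, 0, 0.55, 0, 0, -0.248, 0, 0.55]
}}

```text
t: 16.13
eef_pos: [399.3, 185.5, 18.2]
tcp_rot: [3.141, -0.002, -2.432]
ft_force: [-0.0, -0.6, -0.4]
opening: 0.552
grip_force: 0.0
```

Request:
{"name": "servo_tool", "arguments": {
  "moves": [0, 0, 0, 0, 0, 0, 0, 0, 0, 0, 0, 0, 0, 0, 0, 0, 0, 0, 0, 0, 0, 0, 0, 0, 0, 0, 0, 0, 0, 0, 0, 0, 0, 0, 0, 0, 0, 0, 0, 0]
}}

```text
t: 16.8
eef_pos: [399.5, 184.9, 19.3]
tcp_rot: [-3.141, 0.0, -2.433]
ft_force: [0.3, -1.1, 3.9]
opening: 0.163
grip_force: 30.0
```

Run:
```python
from h import *
# heights near butter dish from first views: booklet etc., in dish frame (along closing dir, along long axis)
a=np.radians(17.7); ex=np.array([np.cos(a),np.sin(a)]); ey=np.array([-np.sin(a),np.cos(a)])
P=np.vstack([pts(v['d'],v)[0].reshape(-1,3) for v in (np.load('top0.npz'),np.load('scene0.npz'))]); P=P[np.isfinite(P).all(1)]
L=P[:,:2]-(667.5,-47.5); x=L@ex; y=L@ey
for y0 in range(-140,141,20):
    print(y0,['%d'%np.percentile(P[m,2],97) if (m:=(abs(y-y0)<10)&(abs(x-x0)<10)&(P[:,2]<400)).sum()>3 else '.' for x0 in range(-100,141,20)])
```

```text
-140 ['145', '154', '155', '394', '394', '393', '396', '397', '390', '.', '.', '.', '.']
-120 ['128', '127', '126', '142', '150', '296', '357', '364', '389', '383', '380', '377', '379']
-100 ['75', '90', '106', '121', '121', '121', '298', '292', '210', '161', '160', '203', '382']
-80 ['7', '24', '42', '57', '75', '89', '101', '91', '98', '100', '141', '203', '204']
-60 ['2', '2', '2', '2', '4', '22', '17', '20', '33', '48', '123', '200', '201']
-40 ['2', '2', '13', '15', '14', '14', '14', '15', '13', '2', '1', '99', '90']
-20 ['1', '2', '14', '31', '35', '35', '35', '33', '15', '2', '2', '1', '151']
0 ['58', '1', '15', '33', '35', '36', '36', '35', '14', '2', '2', '2', '153']
20 ['57', '58', '14', '32', '35', '35', '34', '32', '15', '2', '2', '2', '143']
40 ['34', '58', '14', '15', '15', '15', '14', '15', '13', '2', '2', '2', '1']
60 ['58', '57', '3', '2', '2', '2', '2', '2', '2', '2', '2', '2', '1']
80 ['57', '2', '3', '14', '16', '17', '3', '2', '2', '2', '2', '1', '2']
100 ['2', '1', '6', '19', '21', '21', '19', '2', '2', '2', '245', '249', '245']
120 ['2', '2', '15', '21', '44', '44', '21', '15', '2', '203', '247', '248', '246']
140 ['3', '2', '14', '20', '42', '41', '20', '14', '165', '205', '248', '248', '246']
```

Run:
```python
from h import *
v=np.load('w1.npz');yaw=2.763;P=pts(v['d'],v)[0]-(391,179.7,209.)
ex=np.array([np.cos(yaw),np.sin(yaw),0]); ey=np.array([np.sin(yaw),-np.cos(yaw),0])
L=np.stack([P@ex,P@ey,P[...,2]],-1)
ok=(abs(L[...,0])<80)&(L[...,2]>5)&(L[...,2]<220); q=L[ok]
for h in range(20,200,10):
    s=q[(q[:,2]>=h)&(q[:,2]<h+10)]
    if len(s)>10: print(h,len(s),'x',np.percentile(s[:,0],[1,99]).round(),'y',np.percentile(s[:,1],[.5,99.5]).round())
# tall stuff near dish in dish frame, which source
a=np.radians(17.7); e1=np.array([np.cos(a),np.sin(a)]); e2=np.array([-np.sin(a),np.cos(a)])
for n in ('top0','scene0'):
    v=np.load(n+'.npz');P=pts(v['d'],v)[0].reshape(-1,3);P=P[np.isfinite(P).all(1)]
    l=P[:,:2]-(667.5,-47.5);x=l@e1;y=l@e2
    for ylo in (-90,-100,-110):
      m=(y>ylo)&(y<ylo+10)&(abs(x)<45)&(P[:,2]>60); print(n,ylo,np.c_[x,y,P[:,2]][m][np.argsort(-P[m,2])][:6].round().tolist())
```

```text
20 20 x [-7. 12.] y [-53.  50.]
30 592 x [-10.  12.] y [-54.  50.]
40 773 x [-10.  12.] y [-56.  52.]
50 952 x [-9. 12.] y [-57.  54.]
60 1002 x [-4. 12.] y [-58.  55.]
70 1013 x [ 1. 12.] y [-59.  56.]
80 1341 x [-11.  12.] y [-60.  56.]
90 917 x [-12.  11.] y [-52.  48.]
100 1361 x [-8. 34.] y [-80.  77.]
110 6010 x [ 2. 36.] y [-83.  79.]
120 21424 x [13. 36.] y [-78.  74.]
130 15095 x [18. 35.] y [-73.  70.]
140 20200 x [25. 30.] y [-64.  61.]
top0 -90 [[18.0, -90.0, 104.0], [16.0, -90.0, 103.0], [18.0, -88.0, 100.0], [21.0, -88.0, 99.0], [20.0, -90.0, 99.0], [17.0, -89.0, 97.0]]
top0 -100 [[18.0, -95.0, 123.0], [0.0, -99.0, 123.0], [24.0, -93.0, 123.0], [23.0, -95.0, 122.0], [-1.0, -99.0, 121.0], [4.0, -99.0, 121.0]]
top0 -110 [[31.0, -110.0, 300.0], [18.0, -110.0, 300.0], [24.0, -109.0, 300.0], [27.0, -109.0, 300.0], [31.0, -108.0, 300.0], [26.0, -108.0, 299.0]]
scene0 -90 [[13.0, -90.0, 107.0], [24.0, -89.0, 107.0], [21.0, -89.0, 105.0], [16.0, -88.0, 105.0], [16.0, -89.0, 103.0], [24.0, -88.0, 102.0]]
scene0 -100 [[4.0, -98.0, 120.0], [5.0, -97.0, 120.0], [1.0, -100.0, 120.0], [1.0, -98.0, 119.0], [12.0, -96.0, 119.0], [2.0, -96.0, 119.0]]
scene0 -110 [[29.0, -108.0, 298.0], [24.0, -109.0, 297.0], [29.0, -109.0, 296.0], [23.0, -109.0, 295.0], [26.0, -108.0, 295.0], [36.0, -108.0, 294.0]]
```

Request:
{"name": "servo_tool", "arguments": {
  "moves": [0, 0, 0.03, 0, 0, 0, 0, 0.1, 0, 0, 0, 0, 0.18, -0.02, 0, 0.03, -0.03, 0.225, -0.05, 0, 0.09, -0.08, 0.225, -0.08, 0, 0.16, -0.14, 0.225, -0.11, 0, 0.23, -0.2, 0.225, -0.129, 0, 0.3, -0.26, 0.225, -0.129, 0, 0.37, -0.32, 0.225, -0.129, 0, 0.44, -0.38, 0.225, -0.129, 0, 0.51, -0.44, 0.225, -0.129, 0, 0.58, -0.5, 0.225, -0.129, 0]
}}

```text
t: 17.8
eef_pos: [632.1, -16.5, 108.6]
tcp_rot: [3.141, -0.001, -2.838]
ft_force: [1.1, -0.2, -1.9]
opening: 0.168
grip_force: 30.0
```

Request:
{"name": "servo_tool", "arguments": {
  "moves": [0.05, -0.045, 0, 0, 0, 0.08, -0.07, 0, 0, 0, 0.0905, -0.0805, 0, 0, 0, 0.0905, -0.0805, 0, 0, 0, 0.0905, -0.0805, -0.05, 0, 0, 0.0905, -0.0805, -0.1, 0, 0, 0.0905, -0.0805, -0.11, 0, 0, 0.0905, -0.0805, -0.11, 0, 0]
}}

```text
t: 18.47
eef_pos: [666.0, -46.2, 63.9]
tcp_rot: [3.14, -0.003, -2.837]
ft_force: [-0.4, 0.3, -1.8]
opening: 0.166
grip_force: 30.0
```

```bash
cat > v.py <<'E'
from h import *
import sys
s=state(); print(s['eef_pos'],s['tcp_rot'],s['opening'],s['grip_force'],s['ft_force'])
im,d,c=snap('wrist'); cv2.imwrite(f'pics/{sys.argv[1]}.png',im[:330,100:560]); np.savez(sys.argv[1]+'.npz',im=im,d=d,**{k:np.array(c[k]) for k in c})
E
python3 v.py w7
python3 - <<'E'
from h import *
v=np.load('w7.npz');P=pts(v['d'],v)[0];P=P[np.isfinite(P).all(-1)]
q=P[(np.hypot(P[:,0]-667,P[:,1]+47)<75)]
for z0,z1 in ((8,18),(20,60),(95,106),(106,118)):
    a=q[(q[:,2]>z0)&(q[:,2]<z1)]; print(z0,len(a),cv2.minAreaRect(a[:,:2].astype(np.float32)) if len(a)>20 else '')
E
```

```text
[666.02955958 -46.2009276   63.90937912] [ 3.13988997e+00 -2.90469192e-03 -2.83707826e+00] 0.1663400964426711 29.990661442279816 [-0.42671476  0.32252873 -1.78255898]
8 1657 ((648.7257690429688, -75.600830078125), (70.51081848144531, 127.12982940673828), 62.73459243774414)
20 536 ((648.1598510742188, -83.77020263671875), (28.664148330688477, 118.98792266845703), 47.80705642700195)
95 266 ((650.3323974609375, -51.20002746582031), (10.62430191040039, 29.04461669921875), 18.777639389038086)
106 2715 ((662.31396484375, -49.8004150390625), (35.755287170410156, 30.347078323364258), 0.8597551584243774)
```

View pics/w7.png

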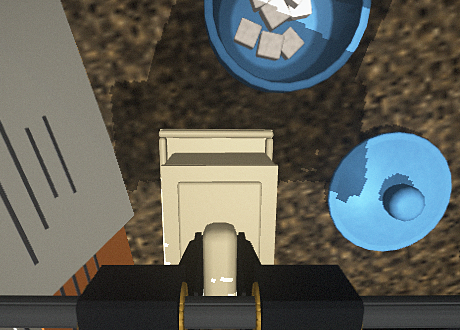

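The cover hangs parallel over the butter dish. The dish's near rim runs along row 130, from column 160 to 273, and the cover sits centred on it. I'll check the numbers next.

Run:
```python
from h import *
v=np.load('w7.npz');P=pts(v['d'],v)[0]
a=np.radians(17.7); e1=np.array([np.cos(a),np.sin(a)]); e2=np.array([-np.sin(a),np.cos(a)])
l=P[...,:2]-(667.3,-47.5);x=l@e1;y=l@e2;z=P[...,2]
m=(abs(y)<50)&(x>-70)&(x<0)&(z>9)&(z<17)&(v['im'].min(-1)>100)
print('rim x',np.percentile(x[m],[1,5,50]),'y',np.percentile(y[m],[1,99]),m.sum(), 'exp x -57, y +-40')
c=(abs(y)<45)&(abs(x)<60)&(z>84)&(z<96)
print('cover top x',np.percentile(x[c],[1,99]),'y',np.percentile(y[c],[1,99]),np.median(z[c]),'exp x -46, y +-29')
q=np.c_[x[c],y[c]].astype(np.float32);print(cv2.minAreaRect(q))
```

```text
rim x [-57.2421375  -57.08295056 -54.35703733] y [-40.57897553  38.42604434] 1032 exp x -57, y +-40
cover top x [-47.29563649   4.62548534] y [-27.00708853  30.12815207] 89.90782942689472 exp x -46, y +-29
((-11.831998825073242, 1.4945697784423828), (58.338043212890625, 71.52253723144531), 89.7323989868164)
```

Request:
{"name": "servo_tool", "arguments": {
  "moves": [0.0005, -0.0025, 0, 0, 0, 0.0005, -0.0025, -0.02, 0, 0, 0.0005, -0.0025, -0.05, 0, 0, 0.0005, -0.0025, -0.075, 0, 0, 0.0005, -0.0025, -0.09, 0, 0, 0.0005, -0.0025, -0.096, 0, 0, 0.0005, -0.0025, -0.096, 0, 0, 0.0005, -0.0025, -0.1, 0, 0, 0.0005, -0.0025, -0.1015, 0, 0]
}}

```text
t: 19.27
eef_pos: [668.0, -48.5, 25.1]
tcp_rot: [-3.141, 0.001, -2.838]
ft_force: [-3.9, -1.4, 9.9]
opening: 0.162
grip_force: 30.0
```

Request:
{"name": "servo_tool", "arguments": {
  "moves": [0, 0, 0, 0, 0.5, 0, 0, 0, 0, 0.5, 0, 0, 0, 0, 0.5, 0, 0, 0, 0, 0.5, 0, 0, 0, 0, 0.5, 0, 0, 0.05, 0, 0.5, 0, 0, 0.12, 0, 0.5, -0.03, 0.05, 0.2, 0.03, 0.5, -0.06, 0.13, 0.2, 0.06, 0.5, -0.1, 0.22, 0.2, 0.086, 0.5, -0.1255, 0.2925, 0.2, 0.086, 0.5, -0.1255, 0.2925, 0.2, 0.086, 0.5]
}}

```text
t: 20.27
eef_pos: [615.5, 73.2, 104.9]
tcp_rot: [3.141, -0.0, -2.564]
ft_force: [1.3, -1.0, 0.3]
opening: 0.495
grip_force: 0.0
```

```bash
python3 v.py w8
python3 - <<'E'
from h import *
im,d,c=snap('top'); np.savez('t8.npz',im=im,d=d,**{k:np.array(c[k]) for k in c})
im,d,c=snap('scene'); np.savez('s8.npz',im=im,d=d,**{k:np.array(c[k]) for k in c})
for n in ('w8','t8','s8'):
    v=np.load(n+'.npz');P=pts(v['d'],v)[0];P=P[np.isfinite(P).all(-1)]
    for nm,ctr,r,z0,z1 in (('cover',(667.3,-48),60,46,58),('handle',(667.3,-48),40,68,85),('lid',(617.5,68.8),55,12,26),('knob',(617.5,68.8),30,32,50),('bowl',(536.5,-49.5),52,50,64)):
        q=P[(np.hypot(*(P[:,:2]-ctr).T)<r)&(P[:,2]>z0)&(P[:,2]<z1)]
        if len(q)>20: print(n,nm,len(q),np.round(np.hstack([*map(np.ravel,cv2.minAreaRect(q[:,:2].astype(np.float32)))]),1),np.round(cv2.minEnclosingCircle(q[:,:2].astype(np.float32))[0],1),np.percentile(q[:,2],[50,95]).round(1))
E
```

```text
[615.52554453  73.20032355 104.90099123] [ 3.14056337e+00 -6.51509877e-05 -2.56385211e+00] 0.49548340148212816 0.0 [ 1.26426664 -1.02535235  0.29157502]
w8 cover 8145 [667.4 -48.9  93.   58.8  17.5] [667.6 -48.8] [51.4 53.5]
w8 handle 1559 [666.8 -47.9  42.1  15.7  17.8] [667.1 -48.7] [75.2 76.9]
w8 lid 7825 [617.9  67.8  88.8  89.2  77.5] [618.1  67.8] [17.3 20.6]
w8 knob 737 [617.6  67.8  22.4  22.6  34.1] [618.   67.9] [42.4 44.2]
w8 bowl 2075 [552.5 -39.5  47.1  88.   32. ] [536.5 -49.5] [57.7 59.1]
s8 cover 458 [667.1 -46.4  93.3  58.2  17.6] [667.4 -47.6] [49.7 51.8]
s8 handle 71 [663.8 -46.6  41.2  15.4  13.8] [664.6 -50.1] [73.2 74.9]
s8 lid 511 [614.5  69.1  82.5  88.6  19. ] [616.  69.] [15.5 19. ]
s8 knob 66 [614.7  70.9  22.8  20.   70.8] [616.1  69.9] [38.7 42.5]
s8 bowl 381 [534.5 -48.   87.7  86.1  71.5] [534.3 -46.7] [54.8 57. ]
```

Request:
{"name": "servo_tool", "arguments": {
  "moves": [0, -0.0015, -0.08, 0, 0.5, 0, -0.0015, -0.16, 0, 0.5, 0, -0.0015, -0.23, 0, 0.5, 0, -0.0015, -0.265, 0, 0.5, 0, -0.0015, -0.276, 0, 0.5, 0, -0.0015, -0.276, 0, 0.5, 0, -0.0015, -0.276, 0, 0, 0, -0.0015, -0.276, 0, 0, 0, -0.0015, -0.276, 0, 0, 0, -0.0015, -0.276, 0, 0, 0, -0.0015, -0.276, 0, 0, 0, -0.0015, -0.276, 0, 0]
}}

```text
t: 21.42
eef_pos: [618.0, 68.1, -5.1]
tcp_rot: [-3.141, 0.001, -2.568]
ft_force: [-0.3, -1.1, 5.5]
opening: 0.238
grip_force: 30.0
```

Request:
{"name": "servo_tool", "arguments": {
  "moves": [0, 0, 0, 0, 0, 0, 0, 0, 0, 0, 0, 0, 0, 0, 0]
}}

```text
t: 21.67
eef_pos: [618.0, 68.1, -5.1]
tcp_rot: [-3.141, 0.001, -2.568]
ft_force: [-0.3, -1.1, 6.4]
opening: 0.244
grip_force: 30.0
```

Request:
{"name": "servo_tool", "arguments": {
  "moves": [0, 0, 0.03, 0, 0, 0, 0, 0.1, 0, 0, 0, 0, 0.18, 0, 0, -0.03, -0.04, 0.225, 0, 0, -0.08, -0.11, 0.225, 0, 0, -0.13, -0.19, 0.225, 0, 0, -0.18, -0.26, 0.225, 0, 0, -0.203, -0.293, 0.225, 0, 0, -0.203, -0.293, 0.225, 0, 0, -0.203, -0.293, 0.18, 0, 0, -0.203, -0.293, 0.155, 0, 0, -0.203, -0.293, 0.155, 0, 0]
}}

```text
t: 22.67
eef_pos: [535.7, -48.4, 54.6]
tcp_rot: [3.139, -0.002, -2.567]
ft_force: [-0.2, -1.0, -2.0]
opening: 0.24
grip_force: 30.0
```

```bash
python3 v.py w9
python3 - <<'E'
from h import *
v=np.load('w9.npz');P=pts(v['d'],v)[0];P=P[np.isfinite(P).all(-1)]
for z0,z1 in ((50,61),(68,88),(96,112)):
    q=P[(np.hypot(*(P[:,:2]-(536.5,-49.3)).T)<52)&(P[:,2]>z0)&(P[:,2]<z1)]
    if len(q)>20: print(z0,len(q),np.round(cv2.minEnclosingCircle(q[:,:2].astype(np.float32))[0],1),cv2.minEnclosingCircle(q[:,:2].astype(np.float32))[1],np.percentile(q[:,2],[5,50,95]).round(1))
E
```

```text
[535.70551944 -48.35364032  54.56798016] [ 3.13945771e+00 -1.91856441e-03 -2.56727823e+00] 0.24033684413715745 29.999752412331873 [-0.23497466 -0.99724428 -2.00048434]
50 896 [519.4 -65.6] 37.6855583190918 [51.3 57.4 58.8]
68 11662 [535.1 -48.4] 44.856300354003906 [73.9 76.9 80.2]
96 2464 [528.9 -52.3] 20.371435165405273 [ 97.6 102.5 110. ]
```

View pics/w9.png

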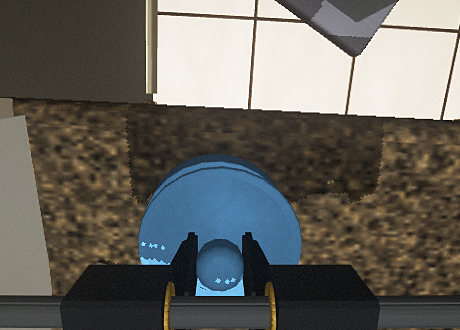

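The lid hangs level and centred over the bowl (disc at crop (220,225), with the bowl rim showing evenly behind it). Now I lower it.

Request:
{"name": "servo_tool", "arguments": {
  "moves": [0, -0.001, -0.01, 0, 0, 0, -0.001, -0.02, 0, 0, 0, -0.001, -0.028, 0, 0, 0, -0.001, -0.032, 0, 0, 0, -0.001, -0.035, 0, 0, 0, -0.001, -0.0365, 0, 0, 0, -0.001, -0.0365, 0, 0]
}}

```text
t: 23.3
eef_pos: [536.4, -49.3, 42.8]
tcp_rot: [-3.141, 0.001, -2.567]
ft_force: [-4.8, 2.9, 16.6]
opening: 0.245
grip_force: 30.0
```

Contact came at the home height. I release, rise and check everything.

Request:
{"name": "servo_tool", "arguments": {
  "moves": [0, 0, 0.001, 0, 0.5, 0, 0, 0.001, 0, 0.5, 0, 0, 0.001, 0, 0.5, 0, 0, 0.001, 0, 0.5, 0, 0, 0.001, 0, 0.5, 0, 0, 0.05, 0, 0.5, 0, 0, 0.12, 0, 0.5, 0, 0, 0.2, 0, 0.5, 0, 0.08, 0.28, 0, 0.5, 0, 0.16, 0.3, 0, 0.5, 0, 0.24, 0.3, 0, 0.5, 0, 0.3, 0.3, 0, 0.5]
}}

```text
t: 24.3
eef_pos: [536.4, 72.5, 162.5]
tcp_rot: [-3.141, 0.002, -2.568]
ft_force: [-0.4, 0.4, 0.3]
opening: 0.503
grip_force: 0.0
```

Request:
{"name": "servo_tool", "arguments": {
  "moves": [0, 0, 0, 0, 0.5, 0, 0, 0, 0, 0.5, 0, 0, 0, 0, 0.5]
}}

```text
t: 24.55
eef_pos: [536.3, 70.2, 161.3]
tcp_rot: [3.141, -0.0, -2.567]
ft_force: [0.3, 0.3, -0.5]
opening: 0.497
grip_force: 0.0
```

Run:
```python
from h import *
V={n:snap(n) for n in ('wrist','top','scene')}
cv2.imwrite('pics/end.png',V['scene'][0][120:320,120:560]); print(state()['eef_pos'],state()['ft_force'])
for n,(im,d,c) in V.items():
    P=pts(d,c)[0];P=P[np.isfinite(P).all(-1)]
    for nm,ctr,r,z0,z1 in (('bellknob',(475.3,297.7),30,84,110),('coverhandle',(667.3,-48),40,68,85),('covertop',(667.3,-48),60,46,58),('lid',(536.5,-49.5),52,60,74),('lidknob',(536.5,-49.5),25,82,100),('tumbler',(572,191),32,45,70)):
        q=P[(np.hypot(*(P[:,:2]-ctr).T)<r)&(P[:,2]>z0)&(P[:,2]<z1)]
        if len(q)>20: print(n,nm,len(q),np.round(np.hstack([*map(np.ravel,cv2.minAreaRect(q[:,:2].astype(np.float32)))]),1),np.round(cv2.minEnclosingCircle(q[:,:2].astype(np.float32))[0],1),np.percentile(q[:,2],[5,50,95]).round(1))
```

```text
[536.3984695   69.63331378 161.28878943] [-0.35311342  0.04218912 -0.01079038]
wrist bellknob 245 [478.  289.4  21.9   8.5  19. ] [476.6 293.2] [84.6 90.2 95.2]
wrist coverhandle 890 [666.5 -48.3  41.6  15.7  16.8] [666.7 -49.2] [69.4 75.2 76.9]
wrist covertop 4368 [667.3 -48.8  93.5  59.4  18.1] [666.7 -49.2] [49.  51.5 53.5]
wrist lid 8695 [535.9 -48.5  88.7  88.6  70.5] [536.2 -48.6] [62.3 65.4 68.7]
wrist lidknob 819 [535.6 -48.6  22.7  22.4  31.5] [536.1 -48.8] [85.4 90.5 92.3]
wrist tumbler 128 [550.8 181.    4.3  20.9  24.3] [552.6 181.8] [45.9 54.7 62. ]
top bellknob 112 [475.9 297.6  22.7  22.2   1.5] [476.1 298.1] [91.5 96.4 99.2]
top tumbler 143 [572.6 190.4  46.   46.7  88.5] [572.4 190.4] [46.2 59.2 63.3]
scene bellknob 78 [471.8 296.5  18.1  20.8  22.4] [472.3 296.6] [86.  92.5 96.2]
scene coverhandle 69 [665.1 -46.7  37.8  15.4  15.2] [665.3 -47.4] [68.7 72.9 74.6]
scene covertop 454 [666.3 -46.9  96.1  58.1  18.5] [668.6 -50.4] [47.2 49.6 51.6]
scene lid 735 [533.8 -48.   84.6  87.3  20.3] [535.5 -47.1] [60.6 63.6 67.2]
scene lidknob 82 [532.7 -47.7  19.5  21.1  24. ] [533.4 -47.6] [82.6 87.5 90.1]
scene tumbler 241 [570.6 192.1  49.2  47.9  26.2] [569.5 193.2] [45.8 53.7 59.7]
```

View pics/end.png

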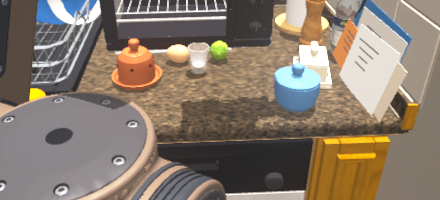

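The final picture shows the bell in its dish (135,65), the cover on the butter dish (314,65), the lid on the bowl (297,85) and the tumbler unmoved (199,57). The lid sits 48 mm higher than it did on the table, and the bell and cover sit 6 mm higher, as they should.

```bash
python3 -c "
from cell import *
print(job_done())"
```

```text
the job is handed in; nothing more can be done
None
```

The job is handed in: the garlic stands in the terracotta dish under its bell, the cream cover and blue lid measure home on their dishes, and the tumbler is where it stood; the interface returned no verdict.

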